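Scoop the strayed nuts out from under the riser shelf

ROBOT

A 6-joint arm with a two-finger parallel gripper is mounted at the origin on a cart in front of the work surface, level with it; the furniture and walls round the work are solid. World frame = base frame: x ahead of the robot, y to its left, z up, the work surface at z = 0. Lengths are in m, angles in degrees, forces in N, time in s.
With the tool pointing down it reaches from about 0.25 to 0.775 m from the base axis. Payload 4 kg.
Tool frame: the origin (TCP) lies between the finger pads; the fingertips stand 14 mm ahead of it and the grasp point (between the pads) lies 5 mm behind it; z points along the fingers, y is the line along which they close (so a half turn about z gives the same grasp; the last joint's range is limited). The gripper opens to 85 mm and grips with 20 to 120 N. Pads are 22 mm wide; open, the fingers measure 114 mm over their backs; the gripper's body (76 mm by 85 mm) begins 54 mm behind the grasp point. The pads swing forward as they close: fully open they stand 13 mm farther back than shut.
Start: joints at [57.92, 4.996, 78.535, -0, 96.463, -5.907], TCP at [0.243, 0.494, 0.225] pointing down, gripper open.
Joint ranges: [-177.83, 177.83], [-43.37, 116.18], [15.69, 146.23], [-61.86, 241.86], [9.47, 152.12], [-147.06, 147.06]. Speed limits (degrees/s): [159.86, 159.86, 180, 180, 180, 180].

INTERFACE

Orientations are given as a 3x3 rotation matrix whose columns are the frame's x, y, z axes.
In Python, from cell import manip gives the robot as it stands.
- The arm moves only by the tool send_rows, never from a script. Its argument "motion" is a list of rows, each an object with "delta_pos": the shift along the tool's x, y, z scaled (see below), a list of three; "twist": the turn, a rotation vector about the tool's x, y, z scaled (see below), a list of three. In form: [{"delta_pos": [tx, ty, tz], "twist": [wx, wy, wz]}, ...]. A call has 1 to 5 rows; each row shifts and turns the commanded pose from where the row before left it, along the tool's axes as they then stand; what a row does not reach is not made up. The controller multiplies each number of a shift by 0.05 m and each number of a turn by 180 degrees. A row lasts 1/12 s, in which the tool goes at most 41.7 mm and 7.16 degrees, less where a joint would pass 70% of its speed; a pose out of reach is approached as far as the arm can. A call with a number of a shift or a turn outside -1 to 1 is refused whole. A call with a gripper value outside its range is refused whole. "fingers" is the gripper's target within -1 to 1 (shut at 1, half-way at 0, fully open at -1), set as the call begins (left out, the last holds). The fingers move at their own pace and stop on an object; the grip force is fixed at half the most. Time passes only in rows, so rows that do not move let the fingers close. It gives the time, the measured TCP pose, the force, the opening and the grip force at its end, in the units of the state.
- manip.read_state(): the state, without advancing time (a new reading comes with each control period).
- manip.camera(name): name is "scene" or "top"; returns (picture, depth): 400x640x3 uint8, red, green, blue; 400x640 float32, m along the optical axis (not along the pixel's ray), 0 where there is no reading.
- manip.get_calibration(name): a dict with "mtx" (3x3 intrinsics, pixels), "cam_to_world" (4x4, takes a point from camera to world coordinates). Camera axes: x right, y up, looking along -z (the intrinsics and any distortion apply to the point x, -y, -z); pixel columns grow to the right and rows downward; lengths in m; the calibration is good to about 2 mm. A picture is of the moment at which its call begins. get_calibration takes no time and is no camera call.
- manip.close_job(): hands the job in; it is judged then, once.
The state is a dict: "t": time; "q": joint angles; "dq": joint speeds; "joint_efforts": joint torques, N m; "tcp_pos": TCP position; "ee_rot": TCP orientation; "force": force on the tool from outside, world axes, zero at the start; "moment": the same for the moment, N m; "width": opening from 0.0 (shut) to 1.0 (fully open); "grasp_force": force on a finger pad.
Only numpy, scipy, OpenCV 4.12 (cv2) and the standard library are available. Lean on these libraries where they do the work, as an engineer would, in place of code of your own. Each camera call takes 0.05 s, during which the arm holds its last target. There are 200 camera calls.

TASK

Three nuts have rolled under the low green riser shelf at the back of the bench. Slide the flat scoop under the shelf's lip to gather all three, draw them out lying in the scoop and tip them into the blue parts tray. Then lay the scoop back down flat on the bench, without disturbing the things that stand on and around the shelf.

Things in the scene. Friction and masses are not known exactly. Their poses are not given: they have to be found in the camera images.
- riser: low shelf, green steel frame, top of steel rods (18 mm apart, see through), screwed to the bench. Origin on the bench below the middle of its front lip's face; x points in under the shelf, y left, z up. 360 mm long (+19 mm flange 3 mm high at each end), 103 mm deep, top at z = 77. Lip hangs down to z = 52, open below it to the bench. Inner faces: back panel x = 100, ends y = +-177 mm
- scoop: flat sheet-metal bench scoop, 0.27 kg. Origin under the middle of its pan; x points to its nose, z up. Pan x = -50 to 50 mm, 124 mm wide (119 inside), floor 3 mm, bevelled to 0.6 mm at the nose from x = 24. Walls 26 mm high at the back, 5 mm at x = 40; no front wall. Smooth: nuts slide off at 20 deg nose down. Pushed nuts ride up on it only once stopped (by the shelf's back panel), at a few N
- scoop_grip (a point): middle of the scoop's red straight handle, at x = -117 mm, y = 0, z = 34 mm of the scoop; the handle is a bar along the scoop's x axis with flat sides, 100 mm long (x = -167 to -67 mm), 24 mm wide (y), 26 mm high (z = 21 to 47 mm above the bench when the scoop lies flat)
- scoop_nose (a point): middle of the scoop's front edge, at x = 50 mm, z = 0 of the scoop
- nut_rusty: rusty brown M20 nut lying flat under the riser, 30 mm across flats, 34 mm across corners, 17 mm high, 70 g; origin at the centre of its underside
- nut_a: bright steel M16 nut lying flat under the riser, 24 mm across flats, 27 mm across corners, 13 mm high, 35 g; origin at the centre of its underside
- nut_b: the other bright steel M16 nut, the same
- tray: blue open parts tray standing on the bench, 180 mm (its x) by 130 mm (its y) outside, 36 mm high (38 mm over the beaded rim), walls and floor 3 mm thick, 0.6 kg; origin at the centre of its underside
- pot: white grease pot, 71 mm diameter, 85 mm high, standing on top of the riser; bystander, origin at the centre of its underside
- tape_roll: roll of black tape, 62 mm diameter, 19 mm high, lying on top of the riser; bystander, origin at the centre of its underside
- tape_measure: yellow tape measure, 39 x 96 x 66 mm, standing on the bench to the left of the riser; bystander, origin at the centre of its underside
- spanner: combination spanner, 38 x 180 x 10 mm, lying on the bench to the right; bystander, origin at the centre of its underside

How it is judged (in metres and radians):
On the way:
1. all three nuts lie in the scoop's pan, clear of the riser (x of nut_rusty in the frame of scoop between -0.05 and 0.05 m and y of nut_rusty in the frame of scoop between -0.06 and 0.06 m and z of nut_rusty in the frame of scoop between -0.004 and 0.045 m and x of nut_a in the frame of scoop between -0.05 and 0.05 m and y of nut_a in the frame of scoop between -0.06 and 0.06 m and z of nut_a in the frame of scoop between -0.004 and 0.045 m and x of nut_b in the frame of scoop between -0.05 and 0.05 m and y of nut_b in the frame of scoop between -0.06 and 0.06 m and z of nut_b in the frame of scoop between -0.004 and 0.045 m and x of each of nut_rusty, nut_a, nut_b in the frame of riser below -0.01 m), for 0.2 s.
At the end, for the whole second after the job is handed in: all three nuts lie at rest inside the blue tray, which stands flat on the bench, and the scoop lies flat and at rest on the bench top (pan within 8 mm of the surface, leaning less than 4.5 degrees), pan upward (x of nut_rusty in the frame of tray between -0.087 and 0.087 m and y of nut_rusty in the frame of tray between -0.062 and 0.062 m and z of nut_rusty in the frame of tray between 0 and 0.036 m and x of nut_a in the frame of tray between -0.087 and 0.087 m and y of nut_a in the frame of tray between -0.062 and 0.062 m and z of nut_a in the frame of tray between 0 and 0.036 m and x of nut_b in the frame of tray between -0.087 and 0.087 m and y of nut_b in the frame of tray between -0.062 and 0.062 m and z of nut_b in the frame of tray between 0 and 0.036 m and linear speed of each of nut_rusty, nut_a, nut_b, scoop below 0.02 m/s and angle between each of tray, scoop's own z axis and vertical below 0.08 rad and height (world z) of tray between -0.008 and 0.008 m and height (world z) of scoop between -0.008 and 0.008 m); the robot touches nothing.
It fails at once if the grease pot is shifted more than 30 mm (distance of pot from where it was at the start of the episode above 0.03 m).
It fails at once if the roll of tape is shifted more than 30 mm (distance of tape_roll from where it was at the start of the episode above 0.03 m).
It fails at once if the tape measure is shifted more than 30 mm (distance of tape_measure from where it was at the start of the episode above 0.03 m).
It fails at once if the spanner is shifted more than 30 mm (distance of spanner from where it was at the start of the episode above 0.03 m).
It also fails if it takes over 64 s, if anything falls off the work surface, if the arm or the gripper's body presses on something with over 40 N, if the wrist force passes 120 N, or if a joint passes its speed limit or range.

## Working session

There is one attempt and no reset: what is moved stays moved. The work goes in short steps, Python scripts to look and compute and a tool call to move; the robot and the scene stay as the last step left them, time stands still between calls to the robot, and variables do not carry over. Pictures are saved under pics/ and viewed, at most 10 in all, crops included, and the job is handed in when it is done.

Besides the shell and the picture viewer there is one more tool, called after "Call:" as a command line: name --argument value ..., lists and objects as JSON in quotes. send_rows: Moves the arm, as the interface text tells. Shifts and turns lie within -1 to 1; 1 stands for 0.05 m of shift or 180 degrees of turn. Its arguments: {"type":"object","properties":{"motion":{"type":"array","items":{"type":"object","properties":{"delta_pos":{"type":"array","items":{"type":"number"}},"twist":{"type":"array","items":{"type":"number"}}}}},"fingers":{"type":"number"}},"required":["motion"]}

```bash
mkdir -p pics; cat > h.py <<'E'
import numpy as np, cv2
from cell import manip
def shot(n):
    im,d=manip.camera(n); c=manip.get_calibration(n)
    K=np.array(c["mtx"]);T=np.array(c["cam_to_world"])
    v,u=np.mgrid[0:400,0:640]
    P=np.stack([(u-K[0,2])/K[0,0]*d,-(v-K[1,2])/K[1,1]*d,-d],-1)
    return im,d,P@T[:3,:3].T+T[:3,3]
E
python3 - <<'E'
from h import *
for n in("scene","top"):
    im,d,W=shot(n); cv2.imwrite(f"pics/{n}0.png",im[:,:,::-1]); np.savez(f"{n}0.npz",im=im,W=W,d=d)
    c=manip.get_calibration(n); print(n,np.round(c["cam_to_world"],3).tolist(),np.round(c["mtx"],1).tolist(),[k for k in c])
s=manip.read_state();print({k:np.round(v,3).tolist() for k,v in s.items()})
E
```

```text
scene [[0.846, 0.262, -0.463, -0.118], [-0.532, 0.449, -0.718, -1.08], [0.02, 0.854, 0.52, 0.826], [0.0, 0.0, 0.0, 1.0]] [[485.5, 0.0, 313.9], [0.0, 485.5, 196.6], [0.0, 0.0, 1.0]] ['mtx', 'cam_to_world']
top [[-0.01, 0.984, -0.179, 0.295], [-1.0, -0.009, 0.008, -0.031], [0.006, 0.179, 0.984, 1.521], [0.0, 0.0, 0.0, 1.0]] [[477.1, 0.0, 328.8], [0.0, 477.1, 198.1], [0.0, 0.0, 1.0]] ['mtx', 'cam_to_world']
{'t': 0.1, 'q': [57.921, 5.034, 78.617, -0.0, 96.463, -5.908], 'dq': [-0.005, -0.168, -0.18, -0.051, -0.016, -0.048], 'joint_efforts': [0.002, -35.301, -31.422, -0.0, 0.008, 0.0], 'tcp_pos': [0.242, 0.493, 0.224], 'ee_rot': [[-0.897, 0.441, -0.001], [0.441, 0.897, -0.002], [0.0, -0.002, -1.0]], 'force': [0.367, -0.894, -0.489], 'moment': [0.021, -0.024, 0.033], 'grasp_force': 0.0, 'width': 1.0}
```

View pics/scene0.png

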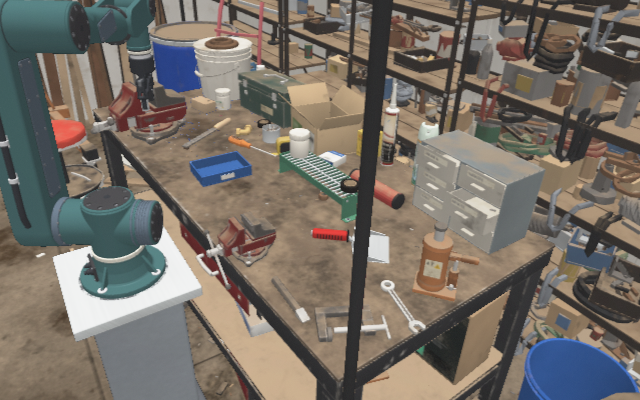

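View pics/top0.png

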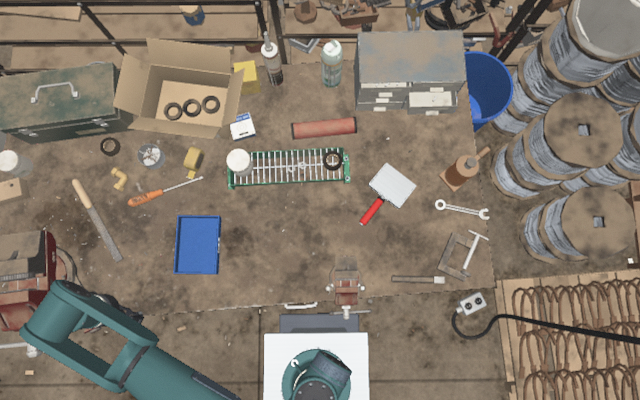

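The top view shows the riser at about (290,167), the pot at (238,160) and the tape roll at (333,159). The scoop is at (392,186) with its handle at (371,210), and the tray is at (198,245). The nuts are only dimly visible through the rods, so I'll zoom in and measure.

```bash
cat > m.py <<'E'
from h import *
D=np.load("top0.npz");im,W=D["im"],D["W"]
c=cv2.resize(im[135:205,215:360],None,fx=5.5,fy=5.5,interpolation=cv2.INTER_CUBIC);cv2.imwrite("pics/rz.png",c[:,:,::-1])
hsv=cv2.cvtColor(im,cv2.COLOR_RGB2HSV);H,S,V=[hsv[...,i].astype(int) for i in range(3)]
def rect(m,name,box):
    k=np.zeros_like(m);x0,y0,x1,y1=box;k[y0:y1,x0:x1]=1;m=m&k
    P=W[m>0];r=cv2.minAreaRect(P[:,:2].astype(np.float32)*1000)
    print(name,len(P),"med",np.round(np.median(P,0),4),"z",np.round(np.percentile(P[:,2],[5,95]),3),"rect",np.round(r[0],1),np.round(r[1],1),round(r[2],1),"corners",np.round(cv2.boxPoints(r)).tolist())
    return P
rect((abs(H-110)<15)&(S>120),"tray",(165,205,230,285))
rect(((H<8)|(H>172))&(S>150),"handle",(350,190,392,230))
z=W[...,2]
rect((S<60)&(V>140),"pan",(362,155,422,215))
rect((abs(H-75)<18)&(S>100)&(z<.1),"riser",(215,140,360,200))
rect((S<60)&(V>140)&(z>.12),"pot",(215,140,260,185))
rect((V<60)&(z>.085),"tape",(318,145,348,175))
rect((abs(H-25)<8)&(S>120),"tmeas",(180,140,205,175))
rect((S<60)&(V>140)&(z<.03),"spanner",(430,190,495,225))
print("bench z",np.median(z[220:260,240:330]), W[285,345],W[250,345])
E
python3 m.py
```

```text
tray 2501 med [0.4237 0.3765 0.0043] z [-0.002  0.038] rect [410.8 200.4] [482.6 188.1] 84.6 corners [[295.0, -31.0], [482.0, -49.0], [527.0, 432.0], [340.0, 449.0]]
handle 211 med [ 0.5208 -0.1738  0.046 ] z [0.041 0.051] rect [ 431.1 -111.4] [ 26.1 315.6] 54.8 corners [[295.0, -31.0], [553.0, -213.0], [568.0, -192.0], [310.0, -10.0]]
pan 1217 med [ 0.6122 -0.2495  0.003 ] z [-0.003  0.024] rect [ 469.1 -186.9] [149.1 443.4] 66.8 corners [[236.0, -168.0], [644.0, -343.0], [702.0, -206.0], [295.0, -31.0]]
riser 7 med [0.6265 0.2649 0.0182] z [0.007 0.077] rect [626.5  78.8] [375.3  16.9] 87.4 corners [[610.0, -108.0], [627.0, -109.0], [643.0, 266.0], [627.0, 267.0]]
pot 483 med [0.6547 0.2228 0.1617] z [0.134 0.167] rect [500.2  94.8] [477.3  68.5] 39.6 corners [[295.0, -31.0], [338.0, -84.0], [706.0, 221.0], [662.0, 273.0]]
tape 73 med [ 0.6566 -0.0657  0.0955] z [0.09  0.101] rect [667.3 -60.6] [39.8 59. ] 57.9 corners [[632.0, -62.0], [682.0, -93.0], [703.0, -59.0], [653.0, -28.0]]
tmeas 5 med [0.6577 0.4095 0.0015] z [-0.001  0.004] rect [659.5 409.4] [ 4. 10.] 68.3 corners [[654.0, 409.0], [663.0, 406.0], [665.0, 409.0], [656.0, 413.0]]
spanner 365 med [ 0.5311 -0.471   0.0064] z [-0.005  0.014] rect [ 561.2 -609.4] [100.7 452.5] 12.6 corners [[463.0, -400.0], [561.0, -841.0], [660.0, -819.0], [561.0, -378.0]]
bench z 6.757189462069935e-05 [ 0.29377645 -0.08850492  0.05778701] [ 4.03153426e-01 -9.25484931e-02 -1.82473677e-05]
```

View pics/rz.png

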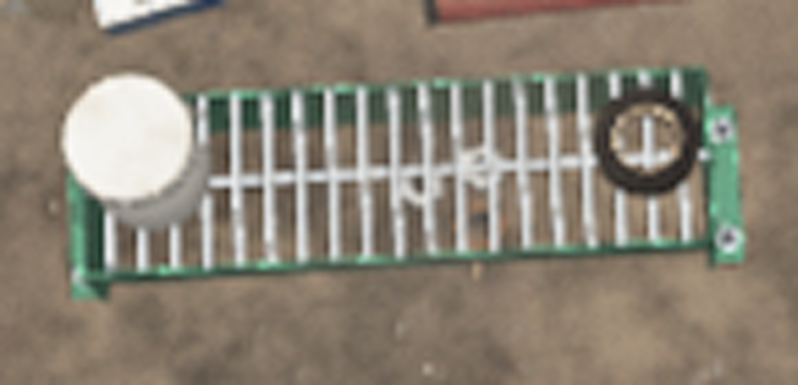

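```bash
cat >> h.py <<'E'
def ray(n,uv,z):
    c=manip.get_calibration(n);K=np.array(c["mtx"]);T=np.array(c["cam_to_world"])
    uv=np.atleast_2d(uv).astype(float)
    r=np.stack([(uv[:,0]-K[0,2])/K[0,0],-(uv[:,1]-K[1,2])/K[1,1],-np.ones(len(uv))],-1)@T[:3,:3].T
    return T[:3,3]+r*((z-T[2,3])/r[:,2])[:,None]
E
sed -i 's/^    P=W\[m>0\]/    m=m\&(D["d"]>0.3);P=W[m>0]/; s/^D=.*/&\nimport sys/' m.py
python3 m.py | cut -c1-250
python3 - <<'E'
from h import *
f=lambda x,y:(x/5.5+215-.4,y/5.5+135-.4)
print("lip",ray("top",[f(82,278),f(708,245)],.077).round(4))
print("back top",ray("top",[f(200,95),f(705,70)],.077).round(4))
print("flange screws",ray("top",[f(722,130),f(728,238)],.003).round(4))
print("nuts a,b,rusty",ray("top",[f(418,190),f(480,163)],.013).round(4),ray("top",[f(480,218)],.017).round(4))
D=np.load("top0.npz");im,W=D["im"],D["W"]
# pan and tray corners using masks, plus crop
c=np.hstack([cv2.resize(im[155:235,350:425],None,fx=5,fy=5,interpolation=cv2.INTER_CUBIC),cv2.resize(im[205:285,165:240],None,fx=5,fy=5,interpolation=cv2.INTER_CUBIC)])
cv2.imwrite("pics/st.png",c[:,:,::-1])
E
```

```text
tray 2492 med [0.424  0.3769 0.0043] z [-0.002  0.038] rect [425.5 370. ] [132.4 182.4] 88.9 corners [[333.0, 305.0], [515.0, 302.0], [518.0, 434.0], [336.0, 438.0]]
handle 210 med [ 0.5208 -0.174   0.0459] z [0.041 0.051] rect [ 521.1 -174.5] [22.  95.4] 50.6 corners [[477.0, -153.0], [551.0, -213.0], [565.0, -196.0], [491.0, -136.0]]
pan 1214 med [ 0.6123 -0.2496  0.003 ] z [-0.003  0.023] rect [ 605.7 -249.2] [155.7 163.3] 83.2 corners [[515.0, -317.0], [677.0, -336.0], [696.0, -182.0], [534.0, -162.0]]
riser 7 med [0.6265 0.2649 0.0182] z [0.007 0.077] rect [626.5  78.8] [375.3  16.9] 87.4 corners [[610.0, -108.0], [627.0, -109.0], [643.0, 266.0], [627.0, 267.0]]
pot 480 med [0.6547 0.2229 0.1617] z [0.134 0.167] rect [656.8 224.1] [67.9 68.2] 21.8 corners [[613.0, 243.0], [638.0, 180.0], [701.0, 205.0], [676.0, 268.0]]
tape 73 med [ 0.6566 -0.0657  0.0955] z [0.09  0.101] rect [667.3 -60.6] [39.8 59. ] 57.9 corners [[632.0, -62.0], [682.0, -93.0], [703.0, -59.0], [653.0, -28.0]]
tmeas 5 med [0.6577 0.4095 0.0015] z [-0.001  0.004] rect [659.5 409.4] [ 4. 10.] 68.3 corners [[654.0, 409.0], [663.0, 406.0], [665.0, 409.0], [656.0, 413.0]]
spanner 365 med [ 0.5311 -0.471   0.0064] z [-0.005  0.014] rect [ 561.2 -609.4] [100.7 452.5] 12.6 corners [[463.0, -400.0], [561.0, -841.0], [660.0, -819.0], [561.0, -378.0]]
bench z 6.757189462069935e-05 [ 0.29377645 -0.08850492  0.05778701] [ 4.03153426e-01 -9.25484931e-02 -1.82473677e-05]
lip [[ 0.6007  0.264   0.077 ]
 [ 0.6165 -0.0878  0.077 ]]
back top [[ 0.7064  0.1998  0.077 ]
 [ 0.7187 -0.0877  0.077 ]]
flange screws [[ 0.7033 -0.1002  0.003 ]
 [ 0.6372 -0.1026  0.003 ]]
nuts a,b,rusty [[0.6655 0.0804 0.013 ]
 [0.6816 0.0438 0.013 ]] [[0.6473 0.0436 0.017 ]]
```

View pics/st.png

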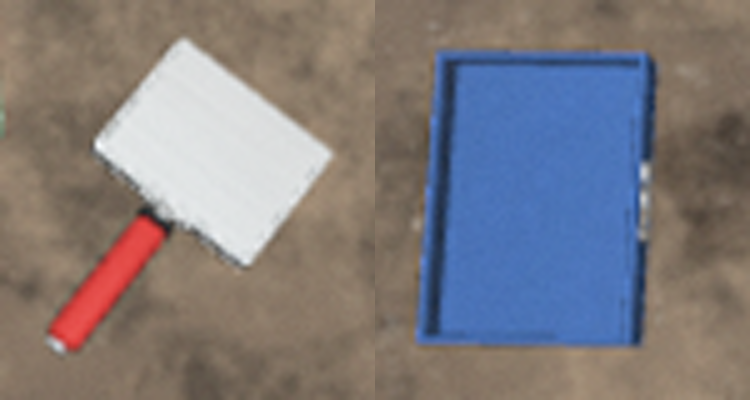

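The crop shows the pan's nose corners at about (183,38) and (330,153), and the tray square to the world axes. I'll work out the scoop yaw and the first move from these.

```bash
python3 - <<'E'
from h import *
g=lambda x,y:(x/5+350-.4,y/5+155-.4)
n=ray("top",[g(183,38),g(331,153)],.002);b=ray("top",[g(95,145),g(245,267)],.026)
hb=ray("top",[g(60,340),g(150,222)],.047)
print(n.round(4),b.round(4),hb.round(4))
y=n[0]-n[1];print("widths",np.linalg.norm(y),np.linalg.norm(b[0]-b[1]))
an=lambda v:np.degrees(np.arctan2(v[1],v[0]))
print("yaw",an(y)-90,an(b[0]-b[1])-90,an(n.mean(0)-b.mean(0)),an(hb[1]-hb[0]),an(n.mean(0)-hb[0]))
for psi in (-38,-39,-40):
    u=np.array([np.cos(np.radians(psi)),np.sin(np.radians(psi))]); print(psi,"grip from nose",n.mean(0)[:2]-.167*u,"from back",b.mean(0)[:2]-.067*u)
E
```

```text
[[ 0.689  -0.2324  0.002 ]
 [ 0.611  -0.3264  0.002 ]] [[ 0.6126 -0.1706  0.026 ]
 [ 0.5326 -0.2639  0.026 ]] [[ 0.4843 -0.1437  0.047 ]
 [ 0.5584 -0.2019  0.047 ]]
widths 0.12211450105426093 0.12293423511875949
yaw -39.68043132856048 -40.612773144660245 -38.772363964140176 -38.162661897492264 -39.31695424742856
-38 grip from nose [ 0.51837847 -0.1765882 ] from back [ 0.5197666  -0.17597419]
-39 grip from nose [ 0.52019289 -0.17430716] from back [ 0.52049454 -0.17505905]
-40 grip from nose [ 0.52204685 -0.17205813] from back [ 0.52123835 -0.17415674]
```

Call:
send_rows --fingers -1 --motion '[{"delta_pos":[0,0,0],"twist":[0,0,0.0397]},{"delta_pos":[0,0,0],"twist":[0,0,0.0397]},{"delta_pos":[0,0,0],"twist":[0,0,0.0397]},{"delta_pos":[0,0,0],"twist":[0,0,0.0397]},{"delta_pos":[0,0,0],"twist":[0,0,0.0397]}]'

```text
t: 0.52
tcp_pos: [0.2424, 0.4933, 0.2242]
ee_rot: [[-0.466, 0.885, -0.001], [0.885, 0.466, -0.001], [-0.001, -0.001, -1.0]]
force: [0.3, 0.4, 0.6]
width: 0.998
grasp_force: 0.0
```

Call:
send_rows --motion '[{"delta_pos":[0,0,0],"twist":[0,0,0.0397]},{"delta_pos":[0,0,0],"twist":[0,0,0.0397]},{"delta_pos":[0,0,0],"twist":[0,0,0.0397]},{"delta_pos":[0,0,0],"twist":[0,0,0.0397]},{"delta_pos":[0,0,0],"twist":[0,0,0.0397]}]'

```text
t: 0.93
tcp_pos: [0.2424, 0.4933, 0.2242]
ee_rot: [[0.139, 0.99, -0.001], [0.99, -0.139, -0.001], [-0.001, -0.001, -1.0]]
force: [-0.8, -0.3, 0.4]
width: 1.001
grasp_force: 0.0
```

Call:
send_rows --motion '[{"delta_pos":[0,0,0],"twist":[0,0,0.0397]},{"delta_pos":[0,0,0],"twist":[0,0,0.0397]},{"delta_pos":[0,0,0],"twist":[0,0,0.0397]},{"delta_pos":[0,0,0],"twist":[0,0,0.0397]},{"delta_pos":[0,0,0],"twist":[0,0,0.0397]}]'

```text
t: 1.35
tcp_pos: [0.2424, 0.4933, 0.2242]
ee_rot: [[0.691, 0.723, -0.001], [0.723, -0.691, -0.001], [-0.001, 0.0, -1.0]]
force: [0.8, -0.3, -0.4]
width: 1.001
grasp_force: 0.0
```

Call:
send_rows --motion '[{"delta_pos":[0,0,0],"twist":[0,0,0.0397]},{"delta_pos":[0,0,0],"twist":[0,0,0.0397]},{"delta_pos":[0,0,0],"twist":[0,0,0.0397]},{"delta_pos":[0,0,0],"twist":[0,0,0.0397]},{"delta_pos":[0,0,0],"twist":[0,0,0.0397]}]'

```text
t: 1.77
tcp_pos: [0.2424, 0.4933, 0.2242]
ee_rot: [[0.983, 0.183, -0.001], [0.183, -0.983, -0.001], [-0.001, 0.001, -1.0]]
force: [0.7, -0.0, 1.2]
width: 1.002
grasp_force: 0.0
```

Call:
send_rows --motion '[{"delta_pos":[0,0,0],"twist":[0,0,0.0397]},{"delta_pos":[0,0,0],"twist":[0,0,0.0397]},{"delta_pos":[0,0,0],"twist":[0,0,0.0397]},{"delta_pos":[0,0,0],"twist":[0,0,0.0397]},{"delta_pos":[0,0,0],"twist":[0,0,0.0397]}]'

```text
t: 2.18
tcp_pos: [0.3321, 0.4127, 0.2176]
ee_rot: [[0.966, -0.253, -0.062], [-0.249, -0.967, 0.059], [-0.075, -0.041, -0.996]]
force: [1.1, -0.4, -0.2]
width: 0.995
grasp_force: 0.0
```

Call:
send_rows --motion '[{"delta_pos":[0,0,0],"twist":[0,0,0.0397]},{"delta_pos":[0,0,0],"twist":[0,0,0.0397]},{"delta_pos":[0,0,0],"twist":[0,0,0]}]'

```text
t: 2.43
tcp_pos: [0.3724, 0.3544, 0.2082]
ee_rot: [[0.909, -0.407, -0.088], [-0.399, -0.912, 0.094], [-0.118, -0.051, -0.992]]
force: [-0.2, 0.3, -0.2]
width: 1.0
grasp_force: 0.0
```

```bash
cat > go.py <<'E'
import sys
from h import *
# go.py x y z yaw : remaining shift in tool axes (units of 0.05 m) and twist (units of 180deg)
x,y,z,psi=map(float,sys.argv[1:5])
s=manip.read_state();R=np.array(s["ee_rot"]);p=np.array(s["tcp_pos"])
c,q=np.cos(np.radians(psi)),np.sin(np.radians(psi))
G=np.array([[c,q,0],[q,-c,0],[0,0,-1]])
d=R.T@(np.array([x,y,z])-p)
print("t",s["t"],"tcp",p.round(4),"yaw",np.degrees(np.arctan2(R[1,0],R[0,0])).round(2),"tilt",np.degrees(np.arccos(-R[2,2])).round(2),"w",s["width"],"f",np.round(s["force"],1),"q",np.round(s["q"],0))
print("mm",(d*1000).round(1),"units",(d/.05).round(3),"twist units",(cv2.Rodrigues(R.T@G)[0].ravel()/np.pi).round(4))
E
python3 go.py .5207 -.1745 .1 -39.3
```

```text
t 2.4333 tcp [0.3724 0.3544 0.2082] yaw -23.7 tilt 7.4 w 0.9996896696828201 f [-0.2  0.3 -0.2] q [ 33.   1.  85.   7.  95. 147.]
mm [358.8 427.5  44.4] units [7.176 8.55  0.887] twist units [-0.011   0.0398  0.0856]
```

Call:
send_rows --motion '[{"delta_pos":[0.5,0.6,0.0],"twist":[0,0,0]},{"delta_pos":[0.5,0.6,0.0],"twist":[0,0,0]},{"delta_pos":[0.5,0.6,0.0],"twist":[0,0,0]},{"delta_pos":[0.5,0.6,0.0],"twist":[0,0,0]},{"delta_pos":[0.5,0.6,0.0],"twist":[0,0,0]}]'

```text
t: 2.85
tcp_pos: [0.4236, 0.1725, 0.1864]
ee_rot: [[0.914, -0.396, -0.088], [-0.388, -0.917, 0.098], [-0.12, -0.055, -0.991]]
force: [1.3, -0.4, 0.2]
width: 1.001
grasp_force: 0.0
```

Call:
send_rows --motion '[{"delta_pos":[0.5,0.6,0.0],"twist":[0,0,0]},{"delta_pos":[0.5,0.6,0.0],"twist":[0,0,0]},{"delta_pos":[0.5,0.6,0.0],"twist":[0,0,0]},{"delta_pos":[0.5,0.6,0.0],"twist":[0,0,0]},{"delta_pos":[0.5,0.6,0.0],"twist":[0,0,0]}]'

```text
t: 3.27
tcp_pos: [0.4784, -0.0137, 0.1632]
ee_rot: [[0.914, -0.397, -0.088], [-0.388, -0.916, 0.098], [-0.12, -0.056, -0.991]]
force: [0.8, 0.3, 0.1]
width: 1.002
grasp_force: 0.0
```

```bash
python3 go.py .5207 -.1745 .12 -39.3
```

```text
t 3.2667 tcp [ 0.4784 -0.0137  0.1632] yaw -23.02 tilt 7.58 w 1.001708938684431 f [0.8 0.3 0.1] q [-12.   1.  90.   5.  95. 102.]
mm [106.3 133.   23.3] units [2.125 2.66  0.466] twist units [-0.0123  0.0404  0.0892]
```

Rotate first (3 rows), then translate.

Call:
send_rows --motion '[{"delta_pos":[0,0,0],"twist":[-0.0041,0.0135,0.0297]},{"delta_pos":[0,0,0],"twist":[-0.0041,0.0135,0.0297]},{"delta_pos":[0,0,0],"twist":[-0.0041,0.0135,0.0297]},{"delta_pos":[0,0,0],"twist":[0,0,0]}]'

```text
t: 3.6
tcp_pos: [0.4776, -0.0114, 0.1634]
ee_rot: [[0.774, -0.634, 0.0], [-0.634, -0.774, -0.0], [0.0, 0.0, -1.0]]
force: [0.8, 0.1, 0.5]
width: 1.0
grasp_force: 0.0
```

```bash
python3 go.py .5207 -.1745 .1 -39.3
```

```text
t 3.6 tcp [ 0.4776 -0.0114  0.1634] yaw -39.33 tilt 0.03 w 0.9997572087930268 f [0.8 0.1 0.5] q [ -8.  -3.  94.  -0.  89. 121.]
mm [136.7  98.9  63.5] units [2.734 1.977 1.27 ] twist units [ 0.0001 -0.0001 -0.0002]
```

Call:
send_rows --motion '[{"delta_pos":[0.547,0.395,0.254],"twist":[0,0,0]},{"delta_pos":[0.547,0.395,0.254],"twist":[0,0,0]},{"delta_pos":[0.547,0.395,0.254],"twist":[0,0,0]},{"delta_pos":[0.547,0.395,0.254],"twist":[0,0,0]},{"delta_pos":[0.547,0.395,0.254],"twist":[0,0,0]}]'

```text
t: 4.02
tcp_pos: [0.522, -0.1763, 0.0995]
ee_rot: [[0.776, -0.631, 0.0], [-0.631, -0.776, 0.001], [-0.0, -0.001, -1.0]]
force: [0.9, 0.7, -0.4]
width: 0.999
grasp_force: 0.0
```

Call:
send_rows --motion '[{"delta_pos":[0,0,0],"twist":[0,0,0]}]'

```text
t: 4.1
tcp_pos: [0.521, -0.1796, 0.0965]
ee_rot: [[0.773, -0.635, -0.005], [-0.635, -0.773, -0.001], [-0.003, 0.003, -1.0]]
force: [-0.2, -0.3, -0.7]
width: 1.001
grasp_force: 0.0
```

```bash
python3 go.py .5207 -.1745 .029 -39.3; python3 - <<'E'
from h import *
im,d,W=shot("scene"); a=cv2.resize(im[170:290,280:420],None,fx=5,fy=5,interpolation=cv2.INTER_CUBIC)
cv2.imwrite("pics/s1.png",a[:,:,::-1])
E
```

```text
t 4.1 tcp [ 0.521  -0.1796  0.0965] yaw -39.41 tilt 0.27 w 1.0006240373137911 f [-0.2 -0.3 -0.7] q [-25.   9.  89.  -0.  82. 105.]
mm [-3.2 -4.  67.5] units [-0.065 -0.081  1.35 ] twist units [ 0.0011  0.001  -0.0006]
```

View pics/s1.png

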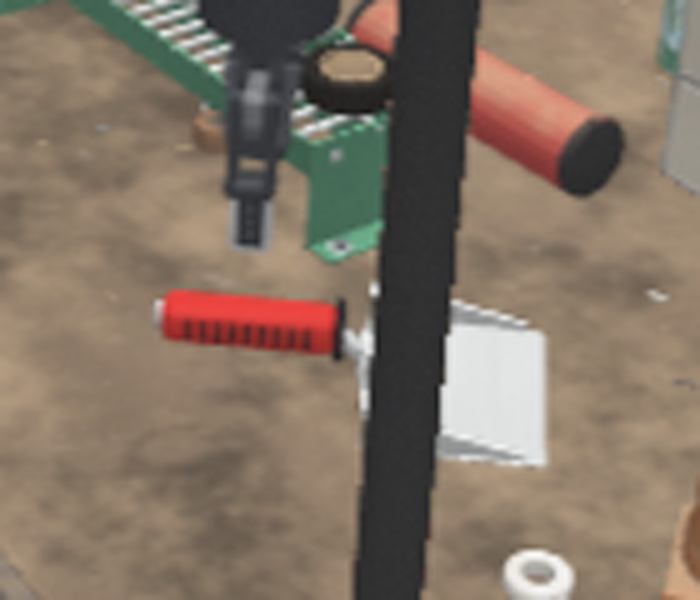

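The scene crop shows the fingers hanging over the middle of the red handle, with the rusty nut under the lip at crop (205,130). Descending.

Call:
send_rows --motion '[{"delta_pos":[0,0,0.3],"twist":[0,0,0]},{"delta_pos":[0,0,0.3],"twist":[0,0,0]},{"delta_pos":[0,0,0],"twist":[0,0,0]},{"delta_pos":[0,0,0],"twist":[0,0,0]}]'

```text
t: 4.48
tcp_pos: [0.5211, -0.1739, 0.0698]
ee_rot: [[0.775, -0.632, -0.001], [-0.632, -0.775, 0.001], [-0.002, 0.0, -1.0]]
force: [0.8, 0.3, 0.7]
width: 1.001
grasp_force: 0.0
```

```bash
python3 go.py .5207 -.1745 .029 -39.3
```

```text
t 4.4833 tcp [ 0.5211 -0.1739  0.0698] yaw -39.18 tilt 0.11 w 1.0013951904381972 f [0.8 0.3 0.7] q [-24.  10.  91.   0.  79. 105.]
mm [ 0.1  0.8 40.8] units [0.003 0.016 0.816] twist units [0.     0.0006 0.0007]
```

Call:
send_rows --motion '[{"delta_pos":[0,0.016,0.2],"twist":[0,0,0]},{"delta_pos":[0,0,0.2],"twist":[0,0,0]},{"delta_pos":[0,0,0.2],"twist":[0,0,0]},{"delta_pos":[0,0,0.2],"twist":[0,0,0]},{"delta_pos":[0,0,0],"twist":[0,0,0]}]'

```text
t: 4.9
tcp_pos: [0.5193, -0.1749, 0.0271]
ee_rot: [[0.774, -0.633, -0.005], [-0.633, -0.774, 0.002], [-0.005, 0.001, -1.0]]
force: [-1.4, -0.0, 0.0]
width: 1.0
grasp_force: 0.0
```

Call:
send_rows --fingers 1 --motion '[{"delta_pos":[0,0,0],"twist":[0,0,0]},{"delta_pos":[0,0,0],"twist":[0,0,0]},{"delta_pos":[0,0,0],"twist":[0,0,0]},{"delta_pos":[0,0,0],"twist":[0,0,0]},{"delta_pos":[0,0,0],"twist":[0,0,0]}]'

```text
t: 5.32
tcp_pos: [0.5216, -0.1761, 0.0309]
ee_rot: [[0.774, -0.634, 0.002], [-0.634, -0.774, -0.001], [0.002, -0.0, -1.0]]
force: [0.4, 0.8, 1.4]
width: 0.295
grasp_force: 0.0
```

Call:
send_rows --motion '[{"delta_pos":[0,0,0],"twist":[0,0,0]},{"delta_pos":[0,0,0],"twist":[0,0,0]},{"delta_pos":[0,0,0],"twist":[0,0,0]},{"delta_pos":[0,0,0],"twist":[0,0,0]},{"delta_pos":[0,0,0],"twist":[0,0,0]}]'

```text
t: 5.73
tcp_pos: [0.5215, -0.176, 0.0307]
ee_rot: [[0.774, -0.634, 0.001], [-0.634, -0.774, -0.001], [0.001, -0.0, -1.0]]
force: [-1.1, 0.5, 2.4]
width: 0.254
grasp_force: 62.1
```

```bash
python3 go.py .4074 .0489 .029 2.6
```

```text
t 5.7333 tcp [ 0.5215 -0.176   0.0307] yaw -39.31 tilt 0.08 w 0.25432226085048165 f [-1.1  0.5  2.4] q [-25.  12.  94.  -0.  74. 105.]
mm [-230.7 -101.7    1.4] units [-4.615 -2.035  0.029] twist units [ 1.000e-04 -4.000e-04 -2.329e-01]
```

Call:
send_rows --motion '[{"delta_pos":[-0.3,-0.13,-0.03],"twist":[0,0,0]},{"delta_pos":[-0.5,-0.22,0],"twist":[0,0,0]},{"delta_pos":[-0.5,-0.22,0],"twist":[0,0,0]},{"delta_pos":[-0.5,-0.22,0],"twist":[0,0,0]},{"delta_pos":[-0.5,-0.22,0],"twist":[0,0,0]}]'

```text
t: 6.15
tcp_pos: [0.4636, -0.0633, 0.0312]
ee_rot: [[0.773, -0.634, 0.001], [-0.634, -0.773, -0.001], [0.001, 0.0, -1.0]]
force: [0.8, -0.5, -0.3]
width: 0.261
grasp_force: 61.8
```

Call:
send_rows --motion '[{"delta_pos":[-0.5,-0.22,0],"twist":[0,0,0]},{"delta_pos":[-0.5,-0.22,0],"twist":[0,0,0]},{"delta_pos":[-0.5,-0.22,0],"twist":[0,0,0]},{"delta_pos":[-0.5,-0.22,0],"twist":[0,0,0]},{"delta_pos":[-0.3,-0.13,0],"twist":[0,0,0]}]'

```text
t: 6.57
tcp_pos: [0.4058, 0.0496, 0.0312]
ee_rot: [[0.774, -0.633, -0.0], [-0.633, -0.774, -0.0], [0.0, 0.0, -1.0]]
force: [0.5, -1.7, 0.3]
width: 0.257
grasp_force: 61.8
```

Call:
send_rows --motion '[{"delta_pos":[0,0,0],"twist":[0,0,-0.0388]},{"delta_pos":[0,0,0],"twist":[0,0,-0.0388]},{"delta_pos":[0,0,0],"twist":[0,0,-0.0388]},{"delta_pos":[0,0,0],"twist":[0,0,-0.0388]},{"delta_pos":[0,0,0],"twist":[0,0,-0.0388]}]'

```text
t: 6.98
tcp_pos: [0.407, 0.0478, 0.0312]
ee_rot: [[0.998, -0.071, 0.0], [-0.071, -0.997, -0.001], [0.0, 0.001, -1.0]]
force: [0.2, -1.8, 0.4]
width: 0.262
grasp_force: 61.7
```

Call:
send_rows --motion '[{"delta_pos":[0,0,0],"twist":[0,0,-0.0388]},{"delta_pos":[0,0,0],"twist":[0,0,0]},{"delta_pos":[0,0,0],"twist":[0,0,0]}]'

```text
t: 7.23
tcp_pos: [0.4069, 0.0483, 0.0313]
ee_rot: [[0.999, 0.042, -0.0], [0.042, -0.999, 0.0], [-0.0, -0.0, -1.0]]
force: [0.1, 0.2, -1.0]
width: 0.26
grasp_force: 61.7
```

```bash
python3 go.py .4074 .0489 .0307 2.6; python3 - <<'E'
from h import *
im,d,W=shot("top"); a=cv2.resize(im[135:245,215:375],None,fx=5,fy=5,interpolation=cv2.INTER_CUBIC)
cv2.imwrite("pics/t2.png",a[:,:,::-1])
E
```

```text
t 7.2333 tcp [0.4069 0.0483 0.0313] yaw 2.43 tilt 0.02 w 0.25955216392117 f [ 0.1  0.2 -1. ] q [ -1.  -6. 112.   0.  74.  86.]
mm [ 0.5 -0.6  0.6] units [ 0.01  -0.012  0.011] twist units [-0.0001  0.     -0.0009]
```

View pics/t2.png

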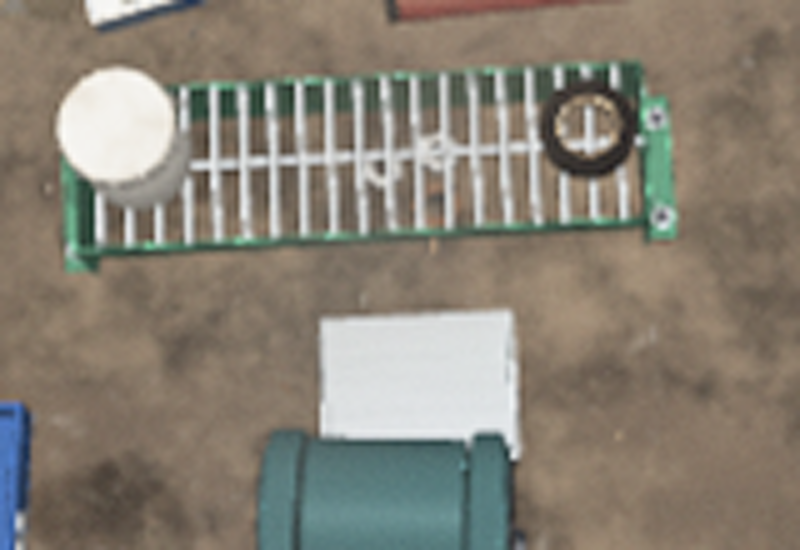

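Call:
send_rows --motion '[{"delta_pos":[0.1,0,0.018],"twist":[0,0,-0.0009]},{"delta_pos":[0.2,0,0],"twist":[0,0,0]},{"delta_pos":[0.2,0,0],"twist":[0,0,0]},{"delta_pos":[0.2,0,0],"twist":[0,0,0]},{"delta_pos":[0.2,0,0],"twist":[0,0,0]}]'

```text
t: 7.7
tcp_pos: [0.4532, 0.0501, 0.0309]
ee_rot: [[0.999, 0.047, 0.0], [0.047, -0.999, -0.001], [0.0, 0.001, -1.0]]
force: [-3.4, 0.0, 4.0]
width: 0.258
grasp_force: 62.2
```

Call:
send_rows --motion '[{"delta_pos":[0.2,0,0],"twist":[0,0,0]},{"delta_pos":[0.2,0,0],"twist":[0,0,0]},{"delta_pos":[0.2,0,0],"twist":[0,0,0]},{"delta_pos":[0.2,0,0],"twist":[0,0,0]},{"delta_pos":[0.1,0,0],"twist":[0,0,0]}]'

```text
t: 8.12
tcp_pos: [0.4983, 0.0523, 0.031]
ee_rot: [[0.999, 0.048, -0.0], [0.048, -0.999, -0.0], [-0.0, 0.0, -1.0]]
force: [-4.1, -0.0, 4.7]
width: 0.256
grasp_force: 62.4
```

```bash
python3 go.py .5408 .0545 .0305 2.6
```

```text
t 8.1167 tcp [0.4983 0.0523 0.031 ] yaw 2.75 tilt 0.02 w 0.25595400362113885 f [-4.1 -0.   4.7] q [ -0.   6. 100.  -0.  74.  87.]
mm [42.5 -0.1  0.5] units [ 0.85  -0.003  0.009] twist units [0.0001 0.     0.0008]
```

Call:
send_rows --motion '[{"delta_pos":[0.1,0,0],"twist":[0,0,0]},{"delta_pos":[0.1,0,0],"twist":[0,0,0]},{"delta_pos":[0.1,0,0],"twist":[0,0,0]},{"delta_pos":[0.1,0,0],"twist":[0,0,0]},{"delta_pos":[0.1,0,0],"twist":[0,0,0]}]'

```text
t: 8.53
tcp_pos: [0.5219, 0.0535, 0.031]
ee_rot: [[0.999, 0.048, -0.002], [0.048, -0.999, -0.001], [-0.002, 0.0, -1.0]]
force: [-6.7, 1.3, 7.2]
width: 0.258
grasp_force: 62.6
```

Call:
send_rows --motion '[{"delta_pos":[0.08,0,0],"twist":[0,0,0]},{"delta_pos":[0.08,0,0],"twist":[0,0,0]}]'

```text
t: 8.7
tcp_pos: [0.5304, 0.0539, 0.0311]
ee_rot: [[0.999, 0.048, -0.001], [0.048, -0.999, -0.0], [-0.001, 0.0, -1.0]]
force: [-5.5, -0.4, 6.5]
width: 0.258
grasp_force: 62.6
```

```bash
python3 go.py .5408 .0545 .0305 2.6; python3 - <<'E'
from h import *
im,d,W=shot("top"); a=cv2.resize(im[135:205,215:360],None,fx=5.5,fy=5.5,interpolation=cv2.INTER_CUBIC)
cv2.imwrite("pics/t3.png",a[:,:,::-1])
E
```

```text
t 8.7 tcp [0.5304 0.0539 0.0311] yaw 2.75 tilt 0.06 w 0.2581685989460391 f [-5.5 -0.4  6.5] q [-0. 10. 96. -0. 74. 87.]
mm [10.5 -0.1  0.5] units [ 0.209 -0.002  0.011] twist units [0.0001 0.0003 0.0008]
```

View pics/t3.png

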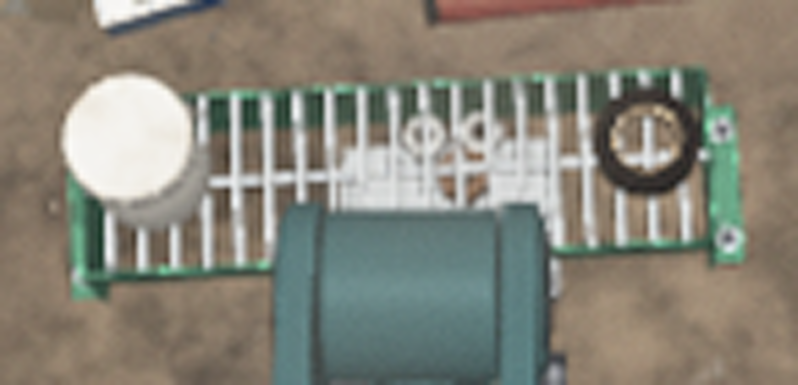

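The two bright nuts are against the back panel at (424,133) and (480,130), and the rusty one is on the pan at (462,180). The nose, at about y = 143, has roughly 15–20 mm still to go.

Call:
send_rows --motion '[{"delta_pos":[0.06,0,0],"twist":[0,0,0]},{"delta_pos":[0.06,0,0],"twist":[0,0,0]},{"delta_pos":[0.06,0,0],"twist":[0,0,0]}]'

```text
t: 9.0
tcp_pos: [0.5389, 0.0543, 0.0312]
ee_rot: [[0.999, 0.048, -0.002], [0.048, -0.999, -0.0], [-0.002, 0.0, -1.0]]
force: [-6.0, -0.9, 7.4]
width: 0.258
grasp_force: 62.7
```

Call:
send_rows --motion '[{"delta_pos":[0.04,0,0],"twist":[0,0,0]},{"delta_pos":[0.04,0,0],"twist":[0,0,0]}]'

```text
t: 9.17
tcp_pos: [0.5428, 0.0545, 0.0312]
ee_rot: [[0.999, 0.048, -0.002], [0.048, -0.999, -0.0], [-0.002, 0.0, -1.0]]
force: [-6.9, -1.2, 8.4]
width: 0.255
grasp_force: 62.7
```

Call:
send_rows --motion '[{"delta_pos":[0.04,0,0],"twist":[0,0,0]},{"delta_pos":[0.04,0,0],"twist":[0,0,0]}]'

```text
t: 9.33
tcp_pos: [0.5442, 0.0545, 0.0311]
ee_rot: [[0.999, 0.048, -0.009], [0.048, -0.999, -0.001], [-0.009, 0.001, -1.0]]
force: [-18.1, -0.7, 15.5]
width: 0.257
grasp_force: 63.7
```

Call:
send_rows --motion '[{"delta_pos":[0.03,0,0],"twist":[0,0,0]},{"delta_pos":[0,0,0],"twist":[0,0,0]}]'

```text
t: 9.5
tcp_pos: [0.5442, 0.0546, 0.0311]
ee_rot: [[0.999, 0.048, -0.012], [0.048, -0.999, -0.001], [-0.012, 0.001, -1.0]]
force: [-17.4, -1.1, 16.6]
width: 0.257
grasp_force: 63.7
```

```bash
python3 go.py .5408 .0545 .0305 2.6; python3 - <<'E'
from h import *
im,d,W=shot("top"); a=cv2.resize(im[135:205,215:360],None,fx=5.5,fy=5.5,interpolation=cv2.INTER_CUBIC)
cv2.imwrite("pics/t4.png",a[:,:,::-1])
E
```

```text
t 9.5 tcp [0.5442 0.0546 0.0311] yaw 2.77 tilt 0.7 w 0.25692855674140663 f [-17.4  -1.1  16.6] q [-0. 12. 93. -0. 75. 87.]
mm [-3.3 -0.1  0.6] units [-0.067 -0.002  0.013] twist units [0.0002 0.0039 0.0009]
```

View pics/t4.png

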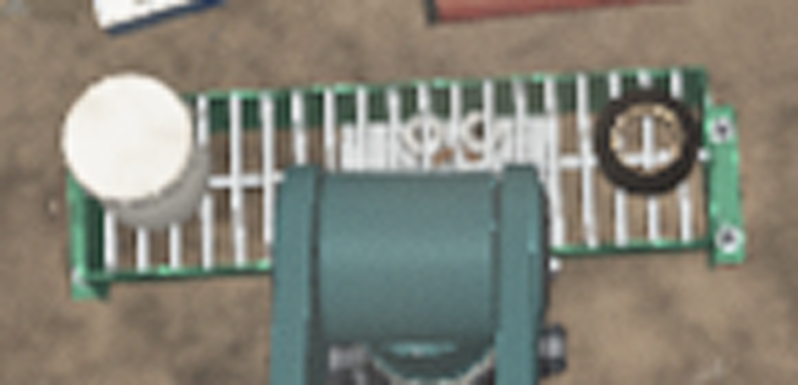

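The force rose to 18 N with the nose line at y ≈ 122, at the panel. The bright nuts at (422,137) and (480,137) now lie behind the nose edge, on the pan. I'll ease back with a slight nose-up tilt and draw out.

Call:
send_rows --motion '[{"delta_pos":[-0.03,0,0],"twist":[0,0,0]},{"delta_pos":[-0.05,0,0],"twist":[0,0.004,0]},{"delta_pos":[-0.06,0,0],"twist":[0,0.008,0]},{"delta_pos":[-0.08,0,0],"twist":[0,0.008,0]},{"delta_pos":[-0.1,0,0],"twist":[0,0.008,0]}]'

```text
t: 9.97
tcp_pos: [0.5322, 0.054, 0.0283]
ee_rot: [[0.995, 0.048, 0.087], [0.048, -0.999, 0.004], [0.087, 0.0, -0.996]]
force: [0.4, -0.4, -4.1]
width: 0.261
grasp_force: 61.3
```

Call:
send_rows --motion '[{"delta_pos":[-0.14,0,0],"twist":[0,0,0]},{"delta_pos":[-0.18,0,0],"twist":[0,0,0]},{"delta_pos":[-0.2,0,0],"twist":[0,0,0]},{"delta_pos":[-0.2,0,0],"twist":[0,0,0]},{"delta_pos":[-0.2,0,0],"twist":[0,0,0]}]'

```text
t: 10.38
tcp_pos: [0.4867, 0.0517, 0.0264]
ee_rot: [[0.995, 0.048, 0.089], [0.048, -0.999, 0.004], [0.089, 0.0, -0.996]]
force: [0.5, -0.4, -1.9]
width: 0.262
grasp_force: 61.5
```

Call:
send_rows --motion '[{"delta_pos":[-0.2,0,0],"twist":[0,0,0]},{"delta_pos":[-0.2,0,0],"twist":[0,0,0]},{"delta_pos":[-0.2,0,0],"twist":[0,0,0]},{"delta_pos":[-0.2,0,0],"twist":[0,0,0]},{"delta_pos":[-0.2,0,0],"twist":[0,0,0]}]'

```text
t: 10.8
tcp_pos: [0.4385, 0.0493, 0.0236]
ee_rot: [[0.994, 0.048, 0.094], [0.048, -0.999, 0.004], [0.094, 0.001, -0.996]]
force: [4.3, 0.1, 3.3]
width: 0.258
grasp_force: 62.2
```

Call:
send_rows --motion '[{"delta_pos":[-0.2,0,0],"twist":[0,0,0]},{"delta_pos":[-0.15,0,0],"twist":[0,0,0]},{"delta_pos":[-0.1,0,0],"twist":[0,0,0]},{"delta_pos":[-0.05,0,0],"twist":[0,0,0]},{"delta_pos":[0,0,0],"twist":[0,0,0]}]'

```text
t: 11.22
tcp_pos: [0.4144, 0.0481, 0.0221]
ee_rot: [[0.994, 0.048, 0.096], [0.048, -0.999, 0.004], [0.096, 0.001, -0.995]]
force: [2.3, -0.7, 8.0]
width: 0.259
grasp_force: 62.6
```

```bash
python3 go.py .40 .0489 .0307 2.6; python3 - <<'E'
from h import *
im,d,W=shot("top"); a=cv2.resize(im[135:245,215:375],None,fx=5,fy=5,interpolation=cv2.INTER_CUBIC)
cv2.imwrite("pics/t5.png",a[:,:,::-1])
E
```

```text
t 11.2167 tcp [0.4144 0.0481 0.0221] yaw 2.75 tilt 5.5 w 0.25921812331120525 f [ 2.3 -0.7  8. ] q [ -1.  -8. 116.   0.  67.  86.]
mm [-13.4  -1.5 -10. ] units [-0.268 -0.029 -0.199] twist units [ 0.0002 -0.0305  0.0008]
```

View pics/t5.png

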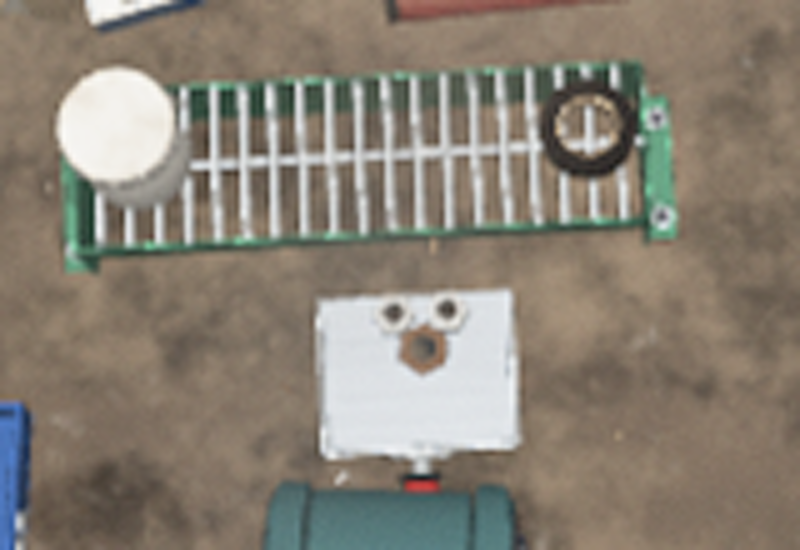

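All three nuts lie in the pan: the bright ones at (393,313) and (448,310), the rusty one at (423,348), clear of the riser. I'll lift with a bit more nose-up tilt, then swing toward the tray.

Call:
send_rows --motion '[{"delta_pos":[0.01,0,-0.1],"twist":[0,0.007,0]},{"delta_pos":[0.03,0,-0.25],"twist":[0,0.007,0]},{"delta_pos":[0.05,0,-0.4],"twist":[0,0.007,0]},{"delta_pos":[0.06,0,-0.4],"twist":[0,0.007,0]},{"delta_pos":[0.08,0,-0.4],"twist":[0,0.007,0]}]'

```text
t: 11.68
tcp_pos: [0.4072, 0.0483, 0.0944]
ee_rot: [[0.981, 0.048, 0.186], [0.047, -0.999, 0.009], [0.186, -0.0, -0.983]]
force: [1.1, 0.1, -5.1]
width: 0.258
grasp_force: 60.0
```

Call:
send_rows --motion '[{"delta_pos":[0.06,0,-0.3],"twist":[0,0,0]},{"delta_pos":[0.03,0,-0.15],"twist":[0,0,0]},{"delta_pos":[0.01,0,-0.05],"twist":[0.0012,0,-0.0055]},{"delta_pos":[0,0,0],"twist":[0.0023,0,-0.011]},{"delta_pos":[0,0,0],"twist":[0.0035,0,-0.0165]}]'

```text
t: 12.1
tcp_pos: [0.4101, 0.0484, 0.1209]
ee_rot: [[0.97, 0.157, 0.188], [0.154, -0.988, 0.032], [0.191, -0.002, -0.982]]
force: [-1.7, -0.5, -5.4]
width: 0.259
grasp_force: 60.0
```

Call:
send_rows --motion '[{"delta_pos":[0,0,0],"twist":[0.0046,0,-0.022]},{"delta_pos":[0,0,0],"twist":[0.0058,0,-0.0272]},{"delta_pos":[0,0,0],"twist":[0.0058,0,-0.0272]},{"delta_pos":[0,0,0],"twist":[0.0058,0,-0.0272]},{"delta_pos":[0,0,0],"twist":[0.0058,0,-0.0272]}]'

```text
t: 12.52
tcp_pos: [0.41, 0.0482, 0.1204]
ee_rot: [[0.822, 0.548, 0.156], [0.536, -0.837, 0.113], [0.192, -0.009, -0.981]]
force: [0.7, 0.2, -4.8]
width: 0.258
grasp_force: 60.1
```

Call:
send_rows --motion '[{"delta_pos":[0,0,0],"twist":[0.0058,0,-0.0272]},{"delta_pos":[0,0,0],"twist":[0.0058,0,-0.0272]},{"delta_pos":[0,0,0],"twist":[0.0058,0,-0.0272]},{"delta_pos":[0,0,0],"twist":[0.0058,0,-0.0272]},{"delta_pos":[0,0,0],"twist":[0.0058,0,-0.0272]}]'

```text
t: 12.93
tcp_pos: [0.4103, 0.0479, 0.1207]
ee_rot: [[0.519, 0.85, 0.093], [0.832, -0.527, 0.175], [0.198, -0.014, -0.98]]
force: [0.3, 0.5, -4.5]
width: 0.256
grasp_force: 60.0
```

```bash
python3 go.py .425 .175 .125 90; python3 -c "
from h import *
print(np.round(manip.read_state()['ee_rot'],3).tolist())"
```

```text
t 12.9333 tcp [0.4103 0.0479 0.1207] yaw 58.06 tilt 11.44 w 0.25645812680829394 f [ 0.3  0.5 -4.5] q [-10. -15. 109.  11.  82.  21.]
mm [114.2 -54.5  19.4] units [ 2.283 -1.09   0.388] twist units [ 0.0133 -0.063  -0.1764]
[[0.519, 0.85, 0.093], [0.832, -0.527, 0.175], [0.198, -0.014, -0.98]]
```

Call:
send_rows --motion '[{"delta_pos":[0,0,0],"twist":[0.0058,0,-0.0272]},{"delta_pos":[0,0,0],"twist":[0.0058,0,-0.0272]},{"delta_pos":[0,0,0],"twist":[0.0058,0,-0.0272]},{"delta_pos":[0,0,0],"twist":[0.0058,0,-0.0272]},{"delta_pos":[0,0,0],"twist":[0.0058,0,-0.0272]}]'

```text
t: 13.35
tcp_pos: [0.4108, 0.0478, 0.121]
ee_rot: [[0.118, 0.993, 0.008], [0.972, -0.118, 0.205], [0.205, -0.016, -0.979]]
force: [-0.7, -0.0, -3.9]
width: 0.259
grasp_force: 60.0
```

Call:
send_rows --motion '[{"delta_pos":[0,0,0],"twist":[0.0046,0,-0.02]},{"delta_pos":[0,0,0],"twist":[0.003,0,-0.013]},{"delta_pos":[0,0,0],"twist":[0.0015,0,-0.006]},{"delta_pos":[0.1,0.03,0.02],"twist":[0,0,0]},{"delta_pos":[0.2,0.03,0.04],"twist":[0,0,0]}]'

```text
t: 13.77
tcp_pos: [0.4151, 0.0632, 0.1225]
ee_rot: [[0.003, 1.0, -0.016], [0.978, 0.0, 0.207], [0.207, -0.016, -0.978]]
force: [1.2, 1.1, -4.6]
width: 0.259
grasp_force: 60.0
```

Call:
send_rows --motion '[{"delta_pos":[0.3,0.03,0.06],"twist":[0,0,0]},{"delta_pos":[0.4,0.06,0.08],"twist":[0,0,0]},{"delta_pos":[0.4,0.06,0.08],"twist":[0,0,0]},{"delta_pos":[0.4,0.03,0.08],"twist":[0,0,0]},{"delta_pos":[0.3,0.03,0.06],"twist":[0,0,0]}]'

```text
t: 14.18
tcp_pos: [0.425, 0.1576, 0.1242]
ee_rot: [[-0.0, 1.0, -0.015], [0.978, 0.004, 0.208], [0.208, -0.015, -0.978]]
force: [-0.2, -0.8, -4.6]
width: 0.26
grasp_force: 60.1
```

Call:
send_rows --motion '[{"delta_pos":[0.2,0.03,0.04],"twist":[0,0,0]},{"delta_pos":[0.15,0,0.03],"twist":[0,0,0]},{"delta_pos":[0.05,0,0.01],"twist":[0,0,0]},{"delta_pos":[0,0,0],"twist":[0,0,0]}]'

```text
t: 14.52
tcp_pos: [0.4268, 0.1761, 0.1245]
ee_rot: [[-0.001, 1.0, -0.015], [0.978, 0.004, 0.207], [0.207, -0.015, -0.978]]
force: [-0.4, -0.2, -5.5]
width: 0.259
grasp_force: 60.0
```

```bash
python3 go.py .425 .175 .12 90; python3 - <<'E'
from h import *
print(np.round(manip.read_state()['ee_rot'],3).tolist())
im,d,W=shot("top"); a=cv2.resize(im[180:290,160:320],None,fx=5,fy=5,interpolation=cv2.INTER_CUBIC)
cv2.imwrite("pics/t6.png",a[:,:,::-1])
E
```

```text
t 14.5167 tcp [0.4268 0.1761 0.1245] yaw 90.04 tilt 11.97 w 0.2587998186591716 f [-0.4 -0.2 -5.5] q [  7.  -6. 102.  12.  84.   5.]
mm [-2.  -1.8  4.2] units [-0.04  -0.036  0.084] twist units [-0.0047 -0.0663  0.0007]
[[-0.001, 1.0, -0.015], [0.978, 0.004, 0.207], [0.207, -0.015, -0.978]]
```

View pics/t6.png

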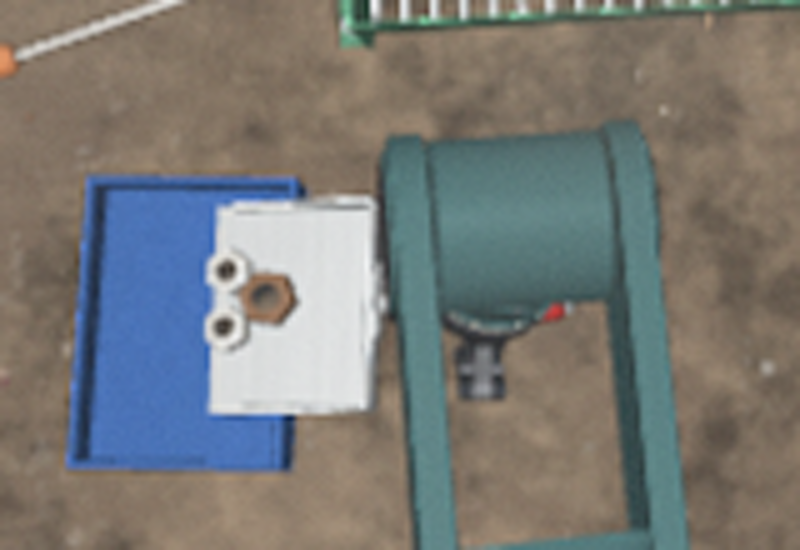

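The nuts are still in the pan, over the tray: bright ones at (226,270) and (224,327), rusty at (268,298). Tipping nose-down.

Call:
send_rows --motion '[{"delta_pos":[0.1,0,0.02],"twist":[0,0,0]},{"delta_pos":[0.2,0,0.04],"twist":[0,0,0]},{"delta_pos":[0.15,0,0.03],"twist":[0,-0.006,0]},{"delta_pos":[0.05,0,0.01],"twist":[0,-0.012,0]},{"delta_pos":[0,0,0],"twist":[0,-0.02,0]}]'

```text
t: 14.98
tcp_pos: [0.4271, 0.2013, 0.125]
ee_rot: [[0.001, 1.0, -0.014], [0.996, 0.001, 0.088], [0.088, -0.014, -0.996]]
force: [-0.3, 0.2, -5.0]
width: 0.255
grasp_force: 60.0
```

Call:
send_rows --motion '[{"delta_pos":[0,0,0],"twist":[0,-0.022,0]},{"delta_pos":[0,0,0],"twist":[0,-0.022,0]},{"delta_pos":[0,0,0],"twist":[0,-0.022,0]},{"delta_pos":[0,0,0],"twist":[0,-0.022,0]},{"delta_pos":[0,0,0],"twist":[0,-0.022,0]}]'

```text
t: 15.4
tcp_pos: [0.4272, 0.2024, 0.1253]
ee_rot: [[-0.005, 1.0, -0.012], [0.967, 0.002, -0.254], [-0.254, -0.013, -0.967]]
force: [0.6, -0.5, -2.5]
width: 0.25
grasp_force: 60.2
```

Call:
send_rows --motion '[{"delta_pos":[0,0,0],"twist":[0,-0.02,0]},{"delta_pos":[0,0,0],"twist":[0,-0.01,0]},{"delta_pos":[0,0,0],"twist":[0,0,0]}]'

```text
t: 15.65
tcp_pos: [0.4276, 0.2045, 0.1255]
ee_rot: [[-0.009, 1.0, -0.01], [0.941, 0.005, -0.339], [-0.339, -0.013, -0.941]]
force: [-0.2, 3.6, 1.1]
width: 0.26
grasp_force: 60.7
```

```bash
python3 go.py .426 .235 .17 90; python3 -c "
from h import *
s=manip.read_state();R=np.array(s['ee_rot']);print(R.round(3).tolist(),'nose',(np.array(s['tcp_pos'])+R@[.167,0,.031]).round(4))"
```

```text
t 15.65 tcp [0.4276 0.2045 0.1255] yaw 90.56 tilt 19.8 w 0.26014511622699305 f [-0.2  3.6  1.1] q [ 30.   6.  91. -17.  94.  30.]
mm [ 13.7  -2.  -52.2] units [ 0.273 -0.041 -1.045] twist units [-0.0037  0.11    0.0024]
[[-0.009, 1.0, -0.01], [0.941, 0.005, -0.339], [-0.339, -0.013, -0.941]] nose [0.4258 0.3511 0.0398]
```

Call:
send_rows --motion '[{"delta_pos":[0.05,0,-0.2],"twist":[0,0,0]},{"delta_pos":[0.05,0,-0.25],"twist":[0,-0.02,0]},{"delta_pos":[0.05,0,-0.25],"twist":[0,-0.022,0]},{"delta_pos":[0.1,0,-0.25],"twist":[0,-0.022,0]},{"delta_pos":[0.1,0,-0.2],"twist":[0,-0.022,0]}]'

```text
t: 16.07
tcp_pos: [0.4281, 0.2404, 0.1715]
ee_rot: [[-0.007, 1.0, -0.009], [0.813, 0.0, -0.583], [-0.583, -0.012, -0.813]]
force: [-0.2, -0.5, -2.8]
width: 0.256
grasp_force: 60.3
```

Call:
send_rows --motion '[{"delta_pos":[0,0,0],"twist":[0,-0.022,0]},{"delta_pos":[0,0,0],"twist":[0,0,0]},{"delta_pos":[0,0,0],"twist":[0,0,0]}]'

```text
t: 16.32
tcp_pos: [0.4274, 0.2406, 0.1685]
ee_rot: [[-0.012, 1.0, -0.011], [0.772, 0.003, -0.636], [-0.636, -0.016, -0.772]]
force: [0.4, -0.7, -2.6]
width: 0.262
grasp_force: 60.3
```

```bash
cat > chk.py <<'E'
from h import *
s=manip.read_state();R=np.array(s['ee_rot']);print('t',s['t'],'tcp',np.round(s['tcp_pos'],4),R.round(3).tolist(),'f',np.round(s['force'],1),'nose',(np.array(s['tcp_pos'])+R@[.167,0,.031]).round(4))
im,d,W=shot("top");hsv=cv2.cvtColor(im,cv2.COLOR_RGB2HSV);H,S=hsv[...,0].astype(int),hsv[...,1]
box=(W[...,0]>.33)&(W[...,0]<.52)&(W[...,1]>.30)&(W[...,1]<.44)&(d>.3)
m=(box&~((abs(H-110)<15)&(S>90))).astype(np.uint8)
n,l,st,ct=cv2.connectedComponentsWithStats(m)
for i in range(1,n):
    if st[i,4]>5: k=l==i;print(st[i,4],np.median(W[k],0).round(3),"zmax",W[k][:,2].max().round(3),"rgb",im[k].mean(0).round(0))
b=(abs(H-110)<15)&(S>120)&(d>.3)&(W[...,0]>.3)&(W[...,0]<.55)&(W[...,1]>.25)&(W[...,1]<.5)
r=cv2.minAreaRect((W[b][:,:2]*1000).astype(np.float32));print("tray",np.round(r[0]),np.round(r[1]),r[2], np.percentile(W[b][:,2],[2,50,98]).round(3))
E
python3 chk.py
```

```text
t 16.3167 tcp [0.4274 0.2406 0.1685] [[-0.012, 1.0, -0.011], [0.772, 0.003, -0.636], [-0.636, -0.016, -0.772]] f [ 0.4 -0.7 -2.6] nose [0.425  0.3497 0.0384]
4383 [0.41  0.364 0.442] zmax 0.506 rgb [79. 97. 97.]
26 [0.518 0.308 0.002] zmax 0.027 rgb [111. 108. 119.]
8 [0.479 0.303 0.051] zmax 0.054 rgb [142. 145. 145.]
41 [0.444 0.321 0.03 ] zmax 0.049 rgb [143. 139. 142.]
62 [0.382 0.308 0.047] zmax 0.08 rgb [161. 165. 170.]
28 [ 0.346  0.304 -0.   ] zmax 0.007 rgb [130. 118. 108.]
35 [0.331 0.357 0.036] zmax 0.046 rgb [123. 115. 114.]
tray [423. 359.] [183. 160.] 2.673140048980713 [-0.003  0.005  0.25 ]
```

The wrist load has fallen to the scoop's weight alone, so the nuts have left it. Next I lift, level the scoop and lay it on the bare bench at yaw 90, short of the tray.

Call:
send_rows --motion '[{"delta_pos":[-0.25,0,-0.3],"twist":[0,0,0]},{"delta_pos":[-0.25,0,-0.3],"twist":[0,0,0]},{"delta_pos":[-0.2,0,-0.25],"twist":[0,0,0]},{"delta_pos":[0,0,0],"twist":[0,0.0365,0]},{"delta_pos":[0,0,0],"twist":[0,0.0365,0]}]'

```text
t: 16.78
tcp_pos: [0.4287, 0.2411, 0.2255]
ee_rot: [[-0.008, 1.0, -0.01], [0.899, 0.003, -0.438], [-0.438, -0.012, -0.899]]
force: [-0.8, -0.5, -2.9]
width: 0.262
grasp_force: 60.3
```

Call:
send_rows --motion '[{"delta_pos":[0,0,0],"twist":[0,0.0365,0]},{"delta_pos":[0,0,0],"twist":[0,0.0365,0]},{"delta_pos":[0,0,0],"twist":[0,0.0365,0]},{"delta_pos":[0,0,0],"twist":[0,0.0365,0]},{"delta_pos":[0,0,0],"twist":[0,0,0]}]'

```text
t: 17.2
tcp_pos: [0.4289, 0.2362, 0.2271]
ee_rot: [[0.005, 1.0, -0.009], [1.0, -0.005, 0.001], [0.001, -0.009, -1.0]]
force: [0.4, -1.9, -3.3]
width: 0.256
grasp_force: 60.1
```

```bash
python3 go.py .43 .10 .1 90
```

```text
t 17.2 tcp [0.4289 0.2362 0.2271] yaw 89.71 tilt 0.54 w 0.25636950795877383 f [ 0.4 -1.9 -3.3] q [22. -2. 86.  0. 97. 22.]
mm [-136.3    3.   126.9] units [-2.725  0.06   2.539] twist units [-0.003  -0.0003 -0.0016]
```

Call:
send_rows --motion '[{"delta_pos":[-0.55,0.01,0.35],"twist":[-0.003,0,-0.0016]},{"delta_pos":[-0.55,0.01,0.35],"twist":[0,0,0]},{"delta_pos":[-0.55,0.01,0.35],"twist":[0,0,0]},{"delta_pos":[-0.55,0.01,0.35],"twist":[0,0,0]},{"delta_pos":[-0.55,0.01,0.35],"twist":[0,0,0]}]'

```text
t: 17.62
tcp_pos: [0.4306, 0.1011, 0.1369]
ee_rot: [[-0.008, 1.0, -0.004], [1.0, 0.008, -0.004], [-0.004, -0.004, -1.0]]
force: [0.8, 0.0, -3.4]
width: 0.257
grasp_force: 60.2
```

Call:
send_rows --motion '[{"delta_pos":[0,0,0],"twist":[0,0,0]},{"delta_pos":[0,0,0],"twist":[0,0,0]}]'

```text
t: 17.78
tcp_pos: [0.43, 0.1014, 0.1361]
ee_rot: [[-0.004, 1.0, -0.008], [1.0, 0.004, -0.003], [-0.003, -0.008, -1.0]]
force: [-0.2, 1.1, -3.5]
width: 0.256
grasp_force: 60.0
```

```bash
python3 go.py .43 .10 .033 90; python3 chk.py
```

```text
t 17.7833 tcp [0.43   0.1014 0.1361] yaw 90.25 tilt 0.48 w 0.25620544284462277 f [-0.2  1.1 -3.5] q [  6.  -7. 100.  -0.  87.   6.]
mm [ -1.    0.8 103.1] units [-0.02   0.016  2.062] twist units [-0.0025  0.0011  0.0014]
t 17.7833 tcp [0.43   0.1014 0.1361] [[-0.004, 1.0, -0.008], [1.0, 0.004, -0.003], [-0.003, -0.008, -1.0]] f [-0.2  1.1 -3.5] nose [0.429  0.2683 0.1046]
218 [0.402 0.305 0.002] zmax 0.043 rgb [122. 114. 110.]
220 [0.431 0.355 0.017] zmax 0.025 rgb [151. 144. 143.]
tray [426. 371.] [131. 183.] 88.45258331298828 [-0.003  0.005  0.041]
```

Call:
send_rows --motion '[{"delta_pos":[0,0,0.4],"twist":[-0.0025,0.001,0]},{"delta_pos":[0,0,0.5],"twist":[0,0,0]},{"delta_pos":[0,0,0.5],"twist":[0,0,0]},{"delta_pos":[0,0,0.4],"twist":[0,0,0]},{"delta_pos":[0,0,0.15],"twist":[0,0,0]}]'

```text
t: 18.25
tcp_pos: [0.4312, 0.1039, 0.0391]
ee_rot: [[-0.009, 1.0, 0.003], [1.0, 0.009, 0.001], [0.001, 0.003, -1.0]]
force: [-1.6, -2.3, 3.2]
width: 0.263
grasp_force: 60.8
```

Call:
send_rows --motion '[{"delta_pos":[0,0,0],"twist":[0,0,0]},{"delta_pos":[0,0,0],"twist":[0,0,0]}]'

```text
t: 18.42
tcp_pos: [0.4325, 0.1045, 0.0415]
ee_rot: [[-0.009, 1.0, 0.005], [1.0, 0.009, 0.003], [0.003, 0.005, -1.0]]
force: [-0.2, 0.5, -0.2]
width: 0.255
grasp_force: 60.5
```

```bash
python3 go.py .43 .10 .031 90; python3 - <<'E'
from h import *
im,d,W=shot("top");hsv=cv2.cvtColor(im,cv2.COLOR_RGB2HSV);H,S=hsv[...,0].astype(int),hsv[...,1]
B=(W[...,0]>.345)&(W[...,0]<.505)&(W[...,1]>.315)&(W[...,1]<.43)&(d>.3)&~((abs(H-110)<15)&(S>90))
for nm,m in (("brown",B&(S>70)),("grey",B&(S<=70))):
    n,l,st,ct=cv2.connectedComponentsWithStats(m.astype(np.uint8))
    for i in range(1,n):
        if st[i,4]>6:k=l==i;print(nm,st[i,4],np.median(W[k],0).round(3),im[k].mean(0).round())
# pan: non-white/brown content
p=(W[...,0]>.375)&(W[...,0]<.485)&(W[...,1]>.17)&(W[...,1]<.265)&(d>.3)
print("pan",p.sum(),"sat>60:",(p&(S>60)).sum(),"z pct",np.percentile(W[p][:,2],[2,50,98]).round(3))
for sl in (.18,.2,.22,.24,.26):
    q=p&(abs(W[...,1]-sl)<.006)&(abs(W[...,0]-.43)<.04);print(sl,np.median(W[q][:,2]).round(4))
E
```

```text
t 18.4167 tcp [0.4325 0.1045 0.0415] yaw 90.51 tilt 0.36 w 0.25498142214297403 f [-0.2  0.5 -0.2] q [  6.  -2. 107.   0.  74.   6.]
mm [-4.5 -2.6 10.4] units [-0.09  -0.053  0.209] twist units [ 0.0017 -0.001   0.0028]
brown 62 [0.431 0.334 0.019] [134. 112. 101.]
grey 68 [0.447 0.362 0.015] [166. 165. 169.]
grey 19 [0.431 0.335 0.019] [100.  91.  82.]
grey 61 [0.416 0.364 0.016] [173. 174. 177.]
pan 441 sat>60: 0 z pct [-0.003  0.005  0.033]
0.18 0.0076
0.2 nan
0.22 nan
0.24 0.0052
0.26 0.0025
  return _methods._mean(a, axis=axis, dtype=dtype,
  ret = ret.dtype.type(ret / rcount)
```

All three nuts are in the tray: rusty at (0.431, 0.334), bright at (0.447, 0.362) and (0.416, 0.364). The scoop has pitched about 3.5° nose-down in the grip, so I'll pivot it flat about its nose and then release.

Call:
send_rows --motion '[{"delta_pos":[0,0,0.05],"twist":[0,0.005,0]},{"delta_pos":[0,0,0.05],"twist":[0,0.005,0]},{"delta_pos":[0,0,0.05],"twist":[0,0.005,0]},{"delta_pos":[0,0,0.04],"twist":[0,0.004,0]},{"delta_pos":[0,0,0],"twist":[0,0,0]}]'

```text
t: 18.88
tcp_pos: [0.4322, 0.1028, 0.0311]
ee_rot: [[-0.007, 1.0, 0.004], [0.998, 0.006, 0.062], [0.062, 0.005, -0.998]]
force: [-2.2, -1.9, 5.6]
width: 0.259
grasp_force: 61.3
```

```bash
python3 go.py .43 .10 .031 90
```

```text
t 18.8833 tcp [0.4322 0.1028 0.0311] yaw 90.39 tilt 3.58 w 0.2590305261421336 f [-2.2 -1.9  5.6] q [  3.  -2. 109.   4.  73.   2.]
mm [-2.8 -2.2 -0. ] units [-0.055 -0.045 -0.001] twist units [ 0.0015 -0.0198  0.0021]
```

Open half-way slowly (the handle is 24 mm wide), then fully open and lift.

Call:
send_rows --fingers -1 --motion '[{"delta_pos":[0,0,0],"twist":[0,0,0]},{"delta_pos":[0,0,0],"twist":[0,0,0]},{"delta_pos":[0,0,0],"twist":[0,0,0]},{"delta_pos":[0,0,0],"twist":[0,0,0]},{"delta_pos":[0,0,0],"twist":[0,0,0]}]'

```text
t: 19.3
tcp_pos: [0.4313, 0.1035, 0.03]
ee_rot: [[-0.008, 1.0, 0.002], [0.998, 0.008, 0.061], [0.061, 0.003, -0.998]]
force: [1.3, -0.2, -0.1]
width: 0.942
grasp_force: 0.0
```

Call:
send_rows --motion '[{"delta_pos":[0,0,0],"twist":[0,0,0]},{"delta_pos":[0,0,0],"twist":[0,0,0]},{"delta_pos":[0,0,-0.1],"twist":[0,0,0]},{"delta_pos":[0,0,-0.3],"twist":[0,0,0]},{"delta_pos":[0,0,-0.5],"twist":[0,0,0]}]'

```text
t: 19.72
tcp_pos: [0.429, 0.1006, 0.0733]
ee_rot: [[-0.008, 1.0, -0.004], [0.998, 0.008, 0.061], [0.061, -0.003, -0.998]]
force: [0.2, 0.7, -0.0]
width: 1.0
grasp_force: 0.0
```

Call:
send_rows --motion '[{"delta_pos":[0,0,-0.6],"twist":[0,0,0]},{"delta_pos":[0,0,-0.6],"twist":[0,0,0]},{"delta_pos":[0,0,-0.6],"twist":[0,0,0]},{"delta_pos":[-0.6,0,0],"twist":[0,0,0]},{"delta_pos":[-0.6,0,0],"twist":[0,0,0]}]'

```text
t: 20.13
tcp_pos: [0.4333, 0.0354, 0.165]
ee_rot: [[-0.012, 1.0, 0.01], [0.998, 0.012, 0.061], [0.061, 0.011, -0.998]]
force: [0.3, -0.3, -0.8]
width: 1.0
grasp_force: 0.0
```

Call:
send_rows --motion '[{"delta_pos":[-0.6,0,0],"twist":[0,0,0]},{"delta_pos":[-0.6,0,0],"twist":[0,0,0]},{"delta_pos":[0,0,0],"twist":[0,0,0]},{"delta_pos":[0,0,0],"twist":[0,0,0]},{"delta_pos":[0,0,0],"twist":[0,0,0]}]'

```text
t: 20.55
tcp_pos: [0.4321, -0.0243, 0.1579]
ee_rot: [[-0.008, 1.0, 0.003], [0.998, 0.007, 0.062], [0.062, 0.003, -0.998]]
force: [-0.1, 1.3, -0.2]
width: 1.004
grasp_force: 0.0
```

```bash
python3 go.py .43 .10 .031 90; python3 chk.py | tail -4; python3 - <<'E'
from h import *
im,d,W=shot("top");hsv=cv2.cvtColor(im,cv2.COLOR_RGB2HSV);H,S,V=[hsv[...,i].astype(int) for i in range(3)]
for nm,m in (("handle",((H<8)|(H>172))&(S>150)&(W[...,0]>.38)&(W[...,0]<.48)&(W[...,1]>0)&(W[...,1]<.2)),("pan",(S<60)&(V>130)&(W[...,0]>.33)&(W[...,0]<.53)&(W[...,1]>.13)&(W[...,1]<.29)&(W[...,2]<.06))):
    m&=d>.3;P=W[m];r=cv2.minAreaRect((P[:,:2]*1000).astype(np.float32))
    print(nm,len(P),np.round(r[0]),np.round(r[1]),round(r[2],1),"z",np.percentile(P[:,2],[5,50,95]).round(4),"slope along y deg",np.degrees(np.polyfit(P[:,1],P[:,2],1)[0]).round(2))
E
```

```text
t 20.55 tcp [ 0.4321 -0.0243  0.1579] yaw 90.44 tilt 3.55 w 1.0040555151759554 f [-0.1  1.3 -0.2] q [-13.  -9. 100.   3.  90. -14.]
mm [116.2  -1.6 134.3] units [ 2.325 -0.032  2.687] twist units [ 0.001  -0.0197  0.0024]
t 20.55 tcp [ 0.4321 -0.0243  0.1579] [[-0.008, 1.0, 0.003], [0.998, 0.007, 0.062], [0.062, 0.003, -0.998]] f [-0.1  1.3 -0.2] nose [0.4309 0.1443 0.1373]
208 [0.402 0.305 0.002] zmax 0.045 rgb [122. 114. 109.]
220 [0.431 0.355 0.016] zmax 0.027 rgb [150. 143. 142.]
tray [426. 370.] [132. 182.] 89.4148178100586 [-0.003  0.005  0.041]
handle 209 [432. 104.] [22. 94.] 2.6 z [0.0412 0.0461 0.0512] slope along y deg -0.35
pan 1556 [430. 210.] [200. 160.] 0.1 z [-0.0036  0.0029  0.0226] slope along y deg -2.43
```

```bash
python3 -c "
from h import *
print(manip.close_job())"
```

```text
the job is handed in; nothing more can be done
None
```

I handed the job in at about 20.6 s: by my last measurements all three nuts are in the blue tray, the scoop lies flat on the bench, and the pot, tape roll and other bystanders were not touched by any move; the judge's result was not shown.

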